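Rub down a light housing, then lock the lapping block away

ROBOT

A 6-joint arm with a two-finger parallel gripper is mounted at the origin on the work surface. World frame = base frame: x ahead of the robot, y to its left, z up, the work surface at z = 0. Lengths are in m, angles in rad, forces in N, time in s.
With the tool pointing down it reaches from about 0.35 to 0.975 m from the base axis. Payload 4.9 kg.
Tool frame: the origin (TCP) lies at the very end of the fingers, on their centre line; the grasp point (between the pads) lies env.hold_point_z behind it (env.hold_point_z is the distance from the TCP to the grasp point, in m); z points along the fingers, y is the line along which they close (so a half turn about z gives the same grasp; the last joint's range is limited). The gripper opens to 85 mm and grips with 20 to 120 N. Pads are 22 mm wide; open, the fingers measure 114 mm over their backs; the gripper's body (76 mm by 85 mm) begins 54 mm behind the grasp point. The pads swing forward as they close: fully open they stand 13 mm farther back than shut.
Start: joints at [-1.375, 0.053, 1.613, -0, 1.476, -0.119], TCP at [0.194, -0.594, 0.231] pointing down, gripper open.
Joint ranges: [-3.01, 3.01], [-1.01, 2.22], [0.06, 2.58], [-1.02, 4.17], [0.09, 2.62], [-3.14, 3.14]. Speed limits (rad/s): [2.57, 2.57, 3.14, 3.14, 3.14, 3.14].

INTERFACE

Orientations are given as [roll, pitch, yaw] about the fixed x, y, z axes, in that order (R = Rz(yaw) Ry(pitch) Rx(roll)).
In Python, from plant import env gives the robot as it stands.
- The arm moves only by the tool arm_command, never from a script. Its argument "steps" is a list of rows, each a list of 7 numbers: the shift along the world's x, y, z in m, then the turn, a rotation vector about the world's x, y, z in degrees, then the closure, from -1 (fully open) to 1 (shut), so that 0 is half open. In form: [[tx, ty, tz, wx, wy, wz, claw], ...]. A call has 1 to 10 rows; each row is the pose to reach, as a shift and turn from the pose commanded when the call began; what a row does not reach only later rows make up. A row lasts 1/12 s, in which the tool goes at most 41.7 mm and 7.16 degrees, less where a joint would pass 70% of its speed; a pose out of reach is approached as far as the arm can. A call with a gripper value outside its range is refused whole. The fingers move at their own pace and stop on an object; "newtons" is the grip in N (left out, the last holds). Time passes only in rows, so rows that repeat a pose let the fingers close. It gives the time, the measured TCP pose, the force, the opening and the grip force at its end, in the units of the state.
- env.get_obs(): the state, without advancing time (a new reading comes with each control period).
- env.capture(name): name is "scene" or "top"; returns a dict with "frame" (400x640x3 uint8, red, green, blue), "vertical_fov" (degrees; the focal length in pixels is half the picture's height over the tangent of half this angle, whatever the lens; pixels are square), "cx", "cy" (the principal point, pixels), "extrinsics" (4x4, takes a point from camera to world coordinates). Camera axes: x right, y up, looking along -z (the intrinsics and any distortion apply to the point x, -y, -z); pixel columns grow to the right and rows downward; lengths in m; the calibration is good to about 2 mm. A picture is of the moment at which its call begins. There is no depth.
- env.finish_job(): hands the job in; it is judged then, once.
The state is a dict: "clock": time; "qpos": joint angles; "joint_velocities": joint speeds; "joint_efforts": joint torques, N m; "position": TCP position; "tcp_rot": TCP orientation; "contact_force": force on the tool from outside, world axes, zero at the start; "wrist_torque": the same for the moment, N m; "grip_width": opening from 0.0 (shut) to 1.0 (fully open); "grasp_force": force on a finger pad.
Only numpy, scipy, OpenCV 4.12 (cv2) and the standard library are available. Lean on these libraries where they do the work, as an engineer would, in place of code of your own. Each camera call takes 0.05 s, during which the arm holds its last target. There are 200 camera calls.

TASK

Pick up the lapping block by its rib and rub it flat along the inner floor of the sloping light housing, in a slow, steady stroke from the end with the cable gland all the way to the plain end, pressing all the while so that the sprung housing stays sunk about half of its travel, never bottoming it hard. Then lay the block flat in its tray, let go of it, and swing the keeper bar over it until it snaps home in its detent. The keeper may need opening first; do not disturb the reflector cup, the downlight, the screwdriver or the small carton.

Things in the scene. Friction and masses are not known exactly. Their poses are not given: they have to be found in the camera images.
- block: Loose lapping block, about 0.25 kg: wooden body on a dark steel sole, 84 mm long (x), 44 mm wide (y), 25 mm high, with a grip rib on top 64 mm long (x), 22 mm wide (y), from 25 to 60 mm height. Origin: centre of its sole (underside); z up, towards the rib. Both ends are alike. It starts flat on the table at a varying heading.
- stand: Fixed stand with a plywood base under the sloping light housing, a shallow aluminium channel with white walls on a sprung mount. Base 250 mm (y) by 150 mm (x), 12 mm high. Origin on the table under the housing's centre, z up; the housing slopes down towards -x.
- bed_floor (a point): Centre of the housing's inner floor, about 97 mm above the table. z: the floor's outward normal, 0.56 rad (32 degrees) from vertical; x: up the slope; y: along the channel. Floor 220 mm (y) by 62 mm (x); walls all round 8 mm thick, 8 mm above the floor. Moves with the housing. Block centre at y = +-68 mm touches an end wall; a full stroke starts and ends within 15 mm of that.
- gland (a point): Tip of the round black cable gland, a 14 to 20 mm stub that sticks out 26 mm beyond the outside of the housing's +y end wall. It marks the end where the stroke begins; the other end is plain.
- bed (a joint): How far the housing is pressed in along its floor's inward normal, m: 0 at rest, hard stop at 0.016. Spring: about 2 N to start moving, plus 0.6 N per mm (about 7 N at 8 mm). The weight of the block alone hardly sinks it.
- tray_bay (a point): Centre of the inner floor of the fixed plywood tray, 6 mm above the table; x across, y along the bay, z up. Inner bay 64 mm (x) by 100 mm (y), walls 5 mm thick, 12 mm above the inner floor. The block lies in it with its length along y. Outside the ends stand the keeper's pivot post (18 mm thick, at y = +72 mm) and the detent post (22 mm thick, at y = -72, x = -6 mm, 69 mm above the table).
- keeper (a joint): Keeper bar angle, rad: 0 = shut, over the bay's middle line; grows as it swings out level to the bay's -x side; stop at 1.4. Light friction: stays where left. From about 0.15 to 0.08 rad it must be pushed over the sprung dome of the detent with about 2 N at the grip; past that it snaps to below 0.03. Below about 1 rad it obstructs the space over the bay.
- keeper_hinge (a point): On the keeper's vertical hinge axis, at the underside of the bar, 74 mm above the table, over the pivot post. The steel bar is 16 mm wide, 10 mm thick, 147 mm long from the hinge; shut, it clears the top of the block in the tray by 8 mm.
- keeper_grip (a point): Centre of the keeper's grip: upright black round stub on top of the bar, 18 mm diameter, 46 mm tall, 144 mm from the hinge axis; its top is 130 mm and this point 108 mm above the table.
- reflector: Bystander: loose aluminium reflector cup, open upwards, 86 mm across its rim, 85 mm tall; origin at the centre of its underside.
- downlight: Bystander: loose white downlight, 96 mm round flange at the bottom, 68 mm body, 42 mm tall in all; origin at the centre of its underside.
- screwdriver: Bystander: loose black-handled screwdriver lying along its x, 160 mm long, handle to -x, about 30 mm thick at most.
- carton_small: Bystander: loose small cardboard carton with a paper band, 42 mm (x) by 70 mm (y), 65 mm tall, standing close to one end of the block; origin at the centre of its underside.
Mind the look-alikes: they are no part of the job. Leave any blue or pink look-alike of the block alone.

How it is judged:
By the outcome, as a careful person would: the job done as asked, in the order asked, and still so for the second after the job is handed in, with the robot touching nothing.
It also fails if it takes over 72 s, if anything falls off the work surface, if the arm or the gripper's body presses on something with over 40 N, if the wrist force passes 120 N, or if a joint passes its speed limit or range.

## Working session

There is one attempt and no reset: what is moved stays moved. The work goes in short steps, Python scripts to look and compute and a tool call to move; the robot and the scene stay as the last step left them, time stands still between calls to the robot, and variables do not carry over. Pictures are saved under pics/ and viewed, at most 10 in all, crops included, and the job is handed in when it is done.

Besides the shell and the picture viewer there is one more tool, called after ">>>" as name([rows], argument=value, ...), one row to a line, values as JSON. arm_command: Moves the arm, as the interface text tells. Its arguments: {"type":"object","properties":{"steps":{"type":"array"},"newtons":{"type":"number"}},"required":["steps"]}

```bash
ls; mkdir -p pics; python3 - <<'E'
from plant import env
import cv2,numpy as np
print(env.hold_point_z, env.get_obs())
for n in("scene","top"):
    c=env.capture(n); cv2.imwrite(f"pics/{n}0.png",c["frame"][:,:,::-1]); print(n,{k:(np.round(v,4).tolist() if not np.isscalar(v) else v) for k,v in c.items() if k!="frame"})
print([a for a in dir(env) if a[0]!='_'])
E
```

```text
pics
0.0187 {'clock': 0.0, 'qpos': array([-1.37501843e+00,  5.33765103e-02,  1.61431238e+00,  2.63994585e-05,
        1.47599968e+00, -1.18998664e-01]), 'joint_velocities': array([-0.00422956,  0.00045577,  0.00060348,  0.00144842,  0.00065078,
        0.00032533]), 'joint_efforts': array([ 2.44824996e-04, -3.93680835e+01, -3.70179141e+01, -1.50550659e-04,
        7.05844912e-03,  4.89985759e-07]), 'position': array([ 0.19338728, -0.59366578,  0.23003986]), 'tcp_rot': array([-3.13951467e+00, -2.74913371e-04,  3.14773750e-01]), 'contact_force': array([-0.46411062, -0.5550686 , -1.3544341 ]), 'wrist_torque': array([ 0.02739156, -0.0022361 ,  0.05247172]), 'grasp_force': 0.0, 'grip_width': 1.002312716450009}
scene {'vertical_fov': 43.67191824328572, 'cx': 319.1292580147036, 'cy': 200.9180869351546, 'extrinsics': [[0.4481, -0.5774, 0.6825, 1.3826], [0.8938, 0.2727, -0.356, -0.4198], [0.0194, 0.7696, 0.6383, 0.915], [0.0, 0.0, 0.0, 1.0]]}
top {'vertical_fov': 47.04227221437025, 'cx': 323.3418463816869, 'cy': 203.65352053830242, 'extrinsics': [[-0.0264, 0.9988, -0.0411, 0.4252], [-0.9995, -0.0258, 0.017, 0.0427], [0.0159, 0.0415, 0.999, 1.1664], [0.0, 0.0, 0.0, 1.0]]}
['PlanningError', 'capture', 'finish_job', 'get_obs', 'hold_point_z']
```

View pics/scene0.png

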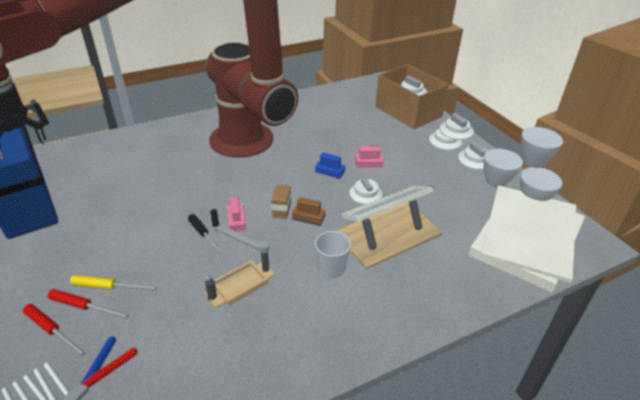

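View pics/top0.png

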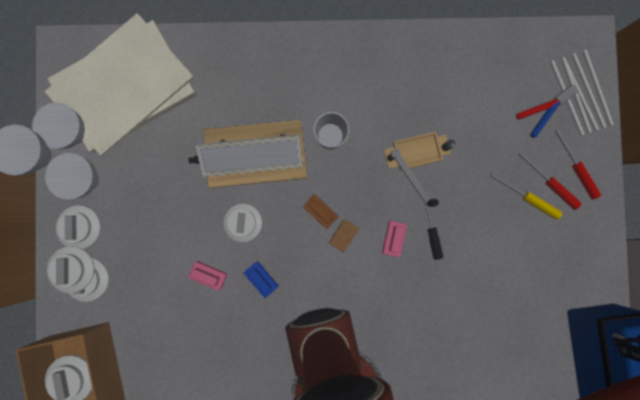

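Candidates for the block (top view): brown block (321,210); blue look-alike (261,279); pink look-alikes (208,275) and (395,238); tan carton (344,235). I choose the brown one. The gland is at (193,160), the keeper grip at (432,202) and the hinge at (395,155).

```bash
python3 - <<'E'
import cv2
a=cv2.imread("pics/top0.png")[110:260,180:460]; cv2.imwrite("pics/topc.png",cv2.resize(a,None,fx=2.85,fy=2.85,interpolation=cv2.INTER_CUBIC))
a=cv2.imread("pics/scene0.png")[150:310,180:450]; cv2.imwrite("pics/scenec.png",cv2.resize(a,None,fx=2.9,fy=2.9,interpolation=cv2.INTER_CUBIC))
E
```

```text
(no output)
```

View pics/topc.png

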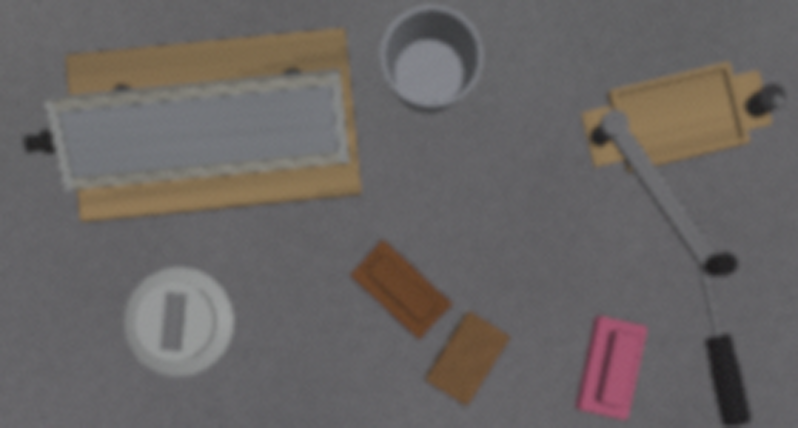

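View pics/scenec.png

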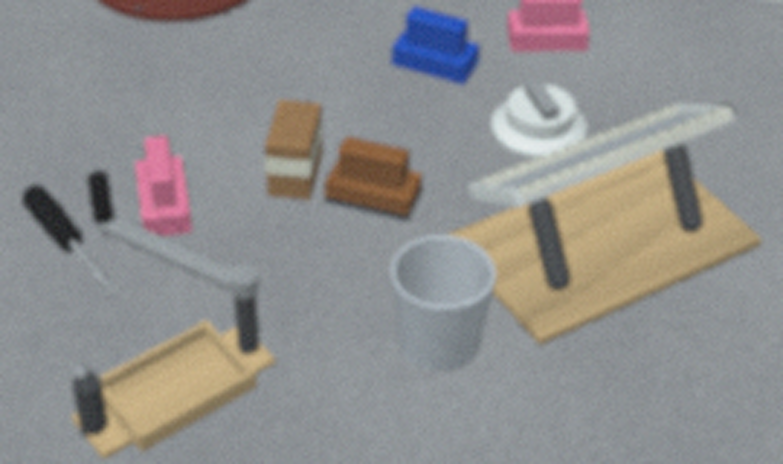

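The top crop shows the brown block at (400,288) with its rib and the carton close to its right end. The keeper hinge is at (612,124), its grip at (719,264), the detent post at (773,95) and the gland tip at (25,142). The scene crop agrees: wooden block with rib, and the cup just beside the stand's plain end.

```bash
cat > h.py <<'E'
import numpy as np, cv2
from plant import env
def cam(c): 
    T=np.array(c["extrinsics"]); f=200/np.tan(np.radians(c["vertical_fov"])/2); return T,f,c["cx"],c["cy"]
def ray(c,px):
    T,f,cx,cy=cam(c); d=T[:3,:3]@np.array([(px[0]-cx)/f,-(px[1]-cy)/f,-1]); return T[:3,3],d
def atz(c,px,z):
    o,d=ray(c,px); return o+d*(z-o[2])/d[2]
def tri(c1,p1,c2,p2):
    o1,d1=ray(c1,p1);o2,d2=ray(c2,p2); A=np.stack([d1,-d2],1); s=np.linalg.lstsq(A,o2-o1,rcond=None)[0]
    a=o1+d1*s[0];b=o2+d2*s[1]; return (a+b)/2,np.linalg.norm(a-b)
def proj(c,P):
    T,f,cx,cy=cam(c); q=np.linalg.inv(T)@np.append(P,1); return np.array([cx+f*q[0]/-q[2],cy-f*q[1]/-q[2]])
E
python3 - <<'E'
from h import *
np.set_printoptions(precision=4,suppress=True)
t=env.capture("top");s=env.capture("scene")
T=lambda u,v:(180+(u+.5)/2.85-.5,110+(v+.5)/2.85-.5)
S=lambda u,v:(180+(u+.5)/2.9-.5,150+(v+.5)/2.9-.5)
def quad(n,pts,z):
    p=np.array([atz(t,T(*q),z) for q in pts])[:,:2]; e=np.roll(p,-1,0)-p
    print(n,"c",p.mean(0),"len",np.linalg.norm(e,axis=1),"ang",np.degrees(np.arctan2(e[:,1],e[:,0])))
quad("base",[(66,54),(345,29),(361,190),(80,220)],.012)
quad("block",[(382,239),(352,275),(418,337),(452,303)],.025)
quad("rib",[(374,250),(363,261),(420,322),(432,310)],.06)
quad("carton",[(471,313),(509,339),(467,405),(427,379)],.065)
quad("tray",[(610,92),(730,63),(748,140),(628,168)],.018)
rim=[((46,103),None),((340,72),None),((350,160),None),((66,188),None)]
for q,z in zip([(46,103),(340,72),(350,160),(66,188)],[.125,.125,.083,.083]): print("rim",atz(t,T(*q),z))
print("gland",atz(t,T(25,142),.097),atz(t,T(38,142),.097))
print("hinge",tri(t,T(612,122),s,S(245,276)))
print("griptop",tri(t,T(724,264),s,S(98,177)))
print("detent",tri(t,T(775,95),s,S(87,374)), atz(t,T(775,95),.069))
print("cup rim",atz(t,T(431,57),.085),"cup rim scene",atz(s,S(442,275),.085))
print("screwdr", atz(t,T(705,275),.01),atz(t,T(717,335),.012),atz(t,T(737,422),.015))
print("downlight",atz(t,T(180,322),.01))
E
```

```text
base c [0.6053 0.1931] len [0.2477 0.1442 0.2486 0.1478] ang [ -86.1435 -175.7737   94.6935    3.8671]
block c [0.4544 0.0312] len [0.0409 0.0789 0.0419 0.0827] ang [ 138.7878 -134.6939  -46.5733   46.0458]
rib c [0.4559 0.0346] len [0.0132 0.0705 0.0143 0.0705] ang [ 133.5913 -138.4356  -46.5569   42.5213]
carton c [ 0.3927 -0.0236] len [0.0387 0.0657 0.04   0.0666] ang [-125.8887  145.8104   55.5017  -35.3193]
tray c [ 0.601  -0.2189] len [0.11   0.0703 0.1096 0.0692] ang [ -77.747  -168.9473  101.7156   11.4209]
rim [0.6069 0.311  0.125 ]
rim [0.6263 0.0764 0.125 ]
rim [0.5606 0.0713 0.083 ]
rim [0.5431 0.3064 0.083 ]
gland [0.5801 0.3358 0.097 ] [0.5799 0.3252 0.097 ]
hinge (array([ 0.5865, -0.1469,  0.0873]), np.float64(0.0002596172085599798))
griptop (array([ 0.4645, -0.2261,  0.1269]), np.float64(0.0004310695081435226))
detent (array([ 0.6102, -0.2897,  0.0636]), np.float64(0.002766403848024731)) [ 0.6089 -0.2894  0.069 ]
cup rim [0.6448 0.0018 0.085 ] cup rim scene [ 0.6521 -0.0014  0.085 ]
screwdr [ 0.4597 -0.2388  0.01  ] [ 0.4063 -0.2471  0.012 ] [ 0.3295 -0.2612  0.015 ]
downlight [0.4303 0.2262 0.01  ]
```

>>> arm_command([
  [0.013,0.031,0,0,0,3,-1],
  [0.029,0.069,0,0,0,7,-1],
  [0.045,0.107,0,0,0,11,-1],
  [0.061,0.145,0,0,0,15,-1],
  [0.077,0.183,0,0,0,19,-1],
  [0.093,0.221,0,0,0,23,-1],
  [0.109,0.259,0,0,0,27,-1],
  [0.125,0.297,0,0,0,27.5,-1],
  [0.141,0.335,0,0,0,27.5,-1],
  [0.157,0.373,0,0,0,27.5,-1],
])

```text
clock: 1.03
position: [0.3507, -0.2194, 0.2312]
tcp_rot: [3.141, -0.0, 0.794]
contact_force: [1.0, 0.4, -1.0]
grip_width: 0.998
grasp_force: 0.0
```

>>> arm_command([
  [0.016,0.037,0,0,0,0,-1],
  [0.032,0.074,0,0,0,0,-1],
  [0.048,0.111,-0.01,0,0,0,-1],
  [0.062,0.148,-0.02,0,0,0,-1],
  [0.076,0.183,-0.04,0,0,0,-1],
  [0.09,0.215,-0.06,0,0,0,-1],
  [0.1,0.24,-0.08,0,0,0,-1],
  [0.104,0.25,-0.1,0,0,0,-1],
  [0.104,0.25,-0.11,0,0,0,-1],
  [0.104,0.25,-0.11,0,0,0,-1],
])

```text
clock: 1.87
position: [0.4523, 0.0292, 0.1182]
tcp_rot: [-3.137, 0.004, 0.796]
contact_force: [-0.5, -0.2, -0.4]
grip_width: 1.001
grasp_force: 0.0
```

>>> arm_command([
  [0.002,0.002,-0.03,0,0,0,-1],
  [0.002,0.002,-0.06,0,0,0,-1],
  [0.002,0.002,-0.088,0,0,0,-1],
  [0.002,0.002,-0.088,0,0,0,0],
  [0.002,0.002,-0.088,0,0,0,1],
  [0.002,0.002,-0.088,0,0,0,1],
  [0.002,0.002,-0.088,0,0,0,1],
  [0.002,0.002,-0.088,0,0,0,1],
  [0.002,0.002,-0.088,0,0,0,1],
  [0.002,0.002,-0.088,0,0,0,1],
], newtons=70)

```text
clock: 2.7
position: [0.4584, 0.0305, 0.0358]
tcp_rot: [3.138, -0.003, 0.795]
contact_force: [-0.7, -0.5, 7.3]
grip_width: 0.245
grasp_force: 70.4
```

>>> arm_command([
  [0,0,0.02,0,0,0,1],
  [0,0,0.055,0,0,0,1],
  [0,0,0.095,0,0,0,1],
  [0,0.02,0.13,0,0,7,1],
  [0.01,0.05,0.15,0,0,14,1],
  [0.02,0.08,0.15,0,0,21,1],
  [0.03,0.11,0.15,0,0,28,1],
  [0.04,0.14,0.15,0,0,35,1],
  [0.05,0.17,0.15,0,0,42,1],
  [0.06,0.2,0.15,0,0,48.8,1],
])

```text
clock: 3.53
position: [0.5164, 0.2322, 0.1831]
tcp_rot: [-3.141, 0.0, 1.653]
contact_force: [0.2, -0.8, -2.2]
grip_width: 0.246
grasp_force: 69.2
```

>>> arm_command([
  [0,0.003,0.003,0.5,-7,0,1],
  [0,0.006,0.006,1,-14,0,1],
  [0.005,0.01,0.01,1.6,-21,0,1],
  [0.01,0.012,0.01,2.1,-28,0,1],
  [0.013,0.014,0.01,2.4,-32,0,1],
  [0.013,0.014,0.01,2.4,-32,0,1],
  [0.013,0.014,0.01,2.4,-32,0,1],
  [0.013,0.014,0.01,2.4,-32,0,1],
])

```text
clock: 4.2
position: [0.5297, 0.2446, 0.1937]
tcp_rot: [2.583, 0.0, 1.646]
contact_force: [0.3, 0.2, -3.4]
grip_width: 0.243
grasp_force: 69.9
```

```bash
python3 - <<'E'
from h import *
from scipy.spatial.transform import Rotation as R
np.set_printoptions(precision=4,suppress=True)
o=env.get_obs();print(o["position"],o["tcp_rot"],o["contact_force"],o["qpos"])
M=R.from_euler('xyz',o["tcp_rot"]).as_matrix();print(M)
z=np.radians(4.3);a=np.radians(32.1)
n=np.array([-np.sin(a)*np.cos(z),-np.sin(a)*np.sin(z),np.cos(a)]);y=np.array([-np.sin(z),np.cos(z),0])
G=np.stack([y,np.cross(-n,y),-n],1)
print("rotvec to go",np.degrees(R.from_matrix(G@M.T).as_rotvec()))
C=np.array([.5884,.1916,.097])
for q in(.06,-.06):print("TCP at contact",C+q*y+.0358*n)
d=C-o["position"];print("tcp rel: along y",-d@y,"height",-d@n)
a=[]
for k in("top","scene"):
    c=env.capture(k); p=proj(c,C).astype(int); f=c["frame"][:,:,::-1][max(p[1]-85,0):p[1]+65,p[0]-90:p[0]+90]; a.append(cv2.resize(f,(396,330),interpolation=cv2.INTER_CUBIC)); print(p)
cv2.imwrite("pics/hover.png",np.hstack(a))
E
```

```text
[0.5297 0.2446 0.1937] [2.5827 0.0004 1.6461] [ 0.2552  0.248  -3.3599] [ 0.3824 -0.3318  2.0949 -0.215   0.8526  0.4052]
[[-0.0752  0.8454  0.5288]
 [ 0.9972  0.064   0.0395]
 [-0.0004  0.5303 -0.8478]]
rotvec to go [ 0.0306 -0.0745 -0.0154]
TCP at contact [0.5649 0.25   0.1273]
TCP at contact [0.5739 0.1303 0.1273]
tcp rel: along y 0.05729839892350369 height 0.11090413073790314
[250 154]
[387 202]
```

View pics/hover.png

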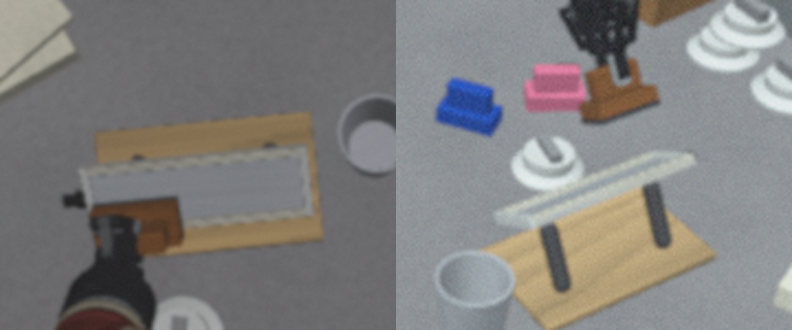

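Held block hovers tilted over the gland end; its upslope lower edge runs from crop (90,205) to (182,197), and the fingers look off-centre along the rib.

```bash
python3 - <<'E'
from h import *
np.set_printoptions(precision=4,suppress=True)
t=env.capture("top"); s=env.capture("scene"); P=env.get_obs()["position"]
y=np.array([-.075,.997,0]);n=np.array([-.529,-.040,.847]);x=np.cross(y,n)
p0=(250-90,154-85); q0=(387-90,202-85)
T=lambda u,v:(p0[0]+u/2.2,p0[1]+v/2.2); S=lambda u,v:(q0[0]+(u-396)/2.2,q0[1]+v/2.2)
for h in(0,.025):
  o=P-(.0358-h)*n+.022*x
  for u in((90,205),(182,197)):
    w=atz(t,T(*u),o[2]);print("top",h,(w-P)@y,(w-P)@x)
# sole near edge in scene (downslope side faces robot; visible far/upslope edge): corners
for name,loc in(("sole up",[.022,0]),("sole dn",[-.022,0])):
  for e in(.042,-.042):
    w=P-.0358*n+loc[0]*x+e*y; a=proj(s,w); b=proj(t,w); print(name,e,"scene crop",(a-q0)*2.2+[396,0],"top crop",(b-p0)*2.2)
E
```

```text
top 0 0.040500798952641665 0.01982771975898717
top 0 -0.049770065340941104 0.01892031946404908
top 0.025 0.035503589612250974 0.028253192337047456
top 0.025 -0.052838367461148034 0.02736518136549971
sole up 0.042 scene crop [661.2391 102.0379] top crop [ 88.2455 202.5996]
sole up -0.042 scene crop [603.8121 123.0665] top crop [173.7353 194.1572]
sole dn 0.042 scene crop [638.5279 102.2217] top crop [ 97.4841 242.5339]
sole dn -0.042 scene crop [582.2498 122.6142] top crop [181.1194 234.2069]
```

>>> arm_command([
  [0.01,0.004,-0.02,0,0,0,1],
  [0.02,0.007,-0.04,0,0,0,1],
  [0.027,0.01,-0.054,0,0,0,1],
  [0.027,0.01,-0.054,0,0,0,1],
  [0.027,0.01,-0.054,0,0,0,1],
])

```text
clock: 4.82
position: [0.5564, 0.2543, 0.1381]
tcp_rot: [2.584, 0.001, 1.646]
contact_force: [0.1, -0.2, -2.6]
grip_width: 0.238
grasp_force: 69.8
```

```bash
cat > b.py <<'E'
from h import *
np.set_printoptions(precision=4,suppress=True)
y=np.array([-.075,.997,0]);n=np.array([-.529,-.040,.847]);x=np.cross(y,n);C=np.array([.5884,.1916,.097])
o=env.get_obs();d=o["position"]-C
print(o["clock"],"xyn",d@x,d@y,d@n-.0358,"F xyn",o["contact_force"]@x,o["contact_force"]@y,o["contact_force"]@n,"tq",o["wrist_torque"],o["tcp_rot"])
E
python3 b.py
```

```text
4.8167 xyn -0.0012396988676061224 0.0649317615841815 0.01348772265037098 F xyn -1.3306631885630344 -0.17859455521136816 -2.240345639027543 tq [-0.0765  0.583   0.0169] [2.5842 0.0013 1.6458]
```

>>> arm_command([
  [0.0026,0.0002,-0.0042,0,0,0,1],
  [0.0053,0.0004,-0.0085,0,0,0,1],
  [0.0069,0.0005,-0.011,0,0,0,1],
  [0.0079,0.0006,-0.0127,0,0,0,1],
  [0.009,0.0007,-0.0144,0,0,0,1],
  [0.009,0.0007,-0.0144,0,0,0,1],
  [0.009,0.0007,-0.0144,0,0,0,1],
])

```text
clock: 5.4
position: [0.5659, 0.2554, 0.1257]
tcp_rot: [2.58, 0.0, 1.646]
contact_force: [-1.9, -1.9, 0.2]
grip_width: 0.242
grasp_force: 70.5
```

```bash
python3 b.py
```

```text
5.4 xyn 0.0002800447482435897 0.065327936432298 -0.0021694981102233293 F xyn -1.6301571953143879 -1.7792870822430205 1.2485521355808553 tq [-0.199   0.4129 -0.1426] [2.5805 0.0004 1.6463]
```

>>> arm_command([
  [0.0009,0,-0.0014,0,0,0,1],
  [0.0018,0.0001,-0.0028,0,0,0,1],
  [0.0026,0.0002,-0.0042,0,0,0,1],
  [0.0026,0.0002,-0.0042,0,0,0,1],
  [0.0026,0.0002,-0.0042,0,0,0,1],
])

```text
clock: 5.82
position: [0.5686, 0.2556, 0.1213]
tcp_rot: [2.58, 0.0, 1.646]
contact_force: [-2.9, -3.6, 3.1]
grip_width: 0.244
grasp_force: 70.9
```

```bash
python3 b.py; python3 - <<'E'
from h import *
c=env.capture("top"); d=env.capture("scene")
a=cv2.resize(c["frame"][110:210,170:320,::-1],(390,260),interpolation=cv2.INTER_CUBIC)
b=cv2.resize(d["frame"][130:260,320:470,::-1],(390,338),interpolation=cv2.INTER_CUBIC)[:260]
cv2.imwrite("pics/press.png",np.hstack([a,b]))
E
```

```text
5.8167 xyn 0.00023346219191582563 0.06533852205361251 -0.007282950869442011 F xyn -1.083039646787215 -3.410272921435012 4.303355836277632 tq [-0.3681  0.2833 -0.1988] [2.5804 0.0004 1.6463]
```

View pics/press.png

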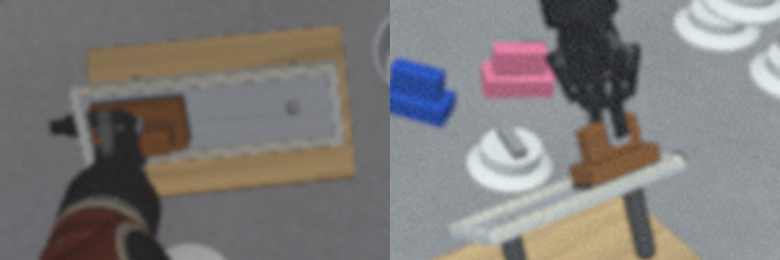

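The block lies in the channel at the gland end, left end at about (92,110) by the wall at (88,110), housing sunk about half. Start the stroke.

>>> arm_command([
  [0.0002,-0.0021,0,0,0,0,1],
  [0.0003,-0.0042,0,0,0,0,1],
  [0.0005,-0.0063,0,0,0,0,1],
  [0.0006,-0.0084,0,0,0,0,1],
  [0.0008,-0.0105,0,0,0,0,1],
  [0.001,-0.0126,0,0,0,0,1],
  [0.0011,-0.0147,0,0,0,0,1],
  [0.0013,-0.0168,0,0,0,0,1],
  [0.0014,-0.0189,0,0,0,0,1],
  [0.0016,-0.021,0,0,0,0,1],
])

```text
clock: 6.75
position: [0.5695, 0.2357, 0.1209]
tcp_rot: [2.581, -0.002, 1.647]
contact_force: [-5.8, 4.7, 2.4]
grip_width: 0.245
grasp_force: 70.9
```

```bash
python3 b.py
```

```text
6.75 xyn -0.0005321792688320291 0.045409782119039704 -0.007329151439924547 F xyn -3.320961617893692 5.122842380102773 4.895889948042288 tq [0.508  0.5099 0.4056] [ 2.581  -0.0018  1.6474]
```

>>> arm_command([
  [0.0002,-0.0021,0,0,0,0,1],
  [0.0003,-0.0042,0,0,0,0,1],
  [0.0005,-0.0063,0,0,0,0,1],
  [0.0006,-0.0084,0,0,0,0,1],
  [0.0008,-0.0105,0,0,0,0,1],
  [0.001,-0.0126,0,0,0,0,1],
  [0.0011,-0.0147,0,0,0,0,1],
  [0.0013,-0.0168,0,0,0,0,1],
  [0.0014,-0.0189,0,0,0,0,1],
  [0.0016,-0.021,0,0,0,0,1],
])

```text
clock: 7.58
position: [0.5711, 0.2147, 0.1208]
tcp_rot: [2.581, -0.002, 1.647]
contact_force: [-4.3, 3.3, 2.2]
grip_width: 0.241
grasp_force: 70.9
```

```bash
python3 b.py
```

```text
7.5833 xyn -0.0005407567097225706 0.02432719407388528 -0.007362057266770947 F xyn -2.233284000404262 3.61220111458173 3.954011518420601 tq [0.5463 0.5105 0.3876] [ 2.5811 -0.0017  1.6473]
```

>>> arm_command([
  [0.0002,-0.0021,0,0,0,0,1],
  [0.0003,-0.0042,0,0,0,0,1],
  [0.0005,-0.0063,0,0,0,0,1],
  [0.0006,-0.0084,0,0,0,0,1],
  [0.0008,-0.0105,0,0,0,0,1],
  [0.001,-0.0126,0,0,0,0,1],
  [0.0011,-0.0147,0,0,0,0,1],
  [0.0013,-0.0168,0,0,0,0,1],
  [0.0014,-0.0189,0,0,0,0,1],
  [0.0016,-0.021,0,0,0,0,1],
])

```text
clock: 8.42
position: [0.5726, 0.1936, 0.1207]
tcp_rot: [2.581, -0.002, 1.647]
contact_force: [-4.1, 4.4, 2.8]
grip_width: 0.242
grasp_force: 70.9
```

```bash
python3 b.py
```

```text
8.4167 xyn -0.0005998318012366215 0.003220926991841558 -0.007420536832850173 F xyn -1.6559975060787517 4.65219969616969 4.393656978528204 tq [0.5275 0.488  0.391 ] [ 2.5813 -0.0016  1.6472]
```

Steady. Continue with the same stroke.

>>> arm_command([
  [0.0002,-0.0021,0,0,0,0,1],
  [0.0003,-0.0042,0,0,0,0,1],
  [0.0005,-0.0063,0,0,0,0,1],
  [0.0006,-0.0084,0,0,0,0,1],
  [0.0008,-0.0105,0,0,0,0,1],
  [0.001,-0.0126,0,0,0,0,1],
  [0.0011,-0.0147,0,0,0,0,1],
  [0.0013,-0.0168,0,0,0,0,1],
  [0.0014,-0.0189,0,0,0,0,1],
  [0.0016,-0.021,0,0,0,0,1],
])

```text
clock: 9.25
position: [0.5742, 0.1726, 0.1207]
tcp_rot: [2.582, -0.001, 1.647]
contact_force: [-3.6, 4.6, 3.4]
grip_width: 0.245
grasp_force: 71.0
```

>>> arm_command([
  [0.0002,-0.0021,0,0,0,0,1],
  [0.0003,-0.0042,0,0,0,0,1],
  [0.0005,-0.0063,0,0,0,0,1],
  [0.0006,-0.0084,0,0,0,0,1],
  [0.0008,-0.0105,0,0,0,0,1],
  [0.001,-0.0126,0,0,0,0,1],
  [0.0011,-0.0147,0,0,0,0,1],
  [0.0013,-0.0168,0,0,0,0,1],
  [0.0014,-0.0189,0,0,0,0,1],
  [0.0016,-0.021,0,0,0,0,1],
])

```text
clock: 10.08
position: [0.5757, 0.1516, 0.1206]
tcp_rot: [2.582, -0.001, 1.647]
contact_force: [-2.7, 4.3, 3.5]
grip_width: 0.244
grasp_force: 71.0
```

```bash
python3 b.py
```

```text
10.0833 xyn -0.0007067645554374401 -0.03894714406966458 -0.0075031297173988945 F xyn -0.20351347942795864 4.533831132567235 4.215754351999182 tq [0.5522 0.4853 0.382 ] [ 2.5817 -0.0014  1.6472]
```

>>> arm_command([
  [0.0002,-0.0021,0,0,0,0,1],
  [0.0003,-0.0042,0,0,0,0,1],
  [0.0005,-0.0063,0,0,0,0,1],
  [0.0006,-0.0084,0,0,0,0,1],
  [0.0008,-0.0105,0,0,0,0,1],
  [0.001,-0.0126,0,0,0,0,1],
  [0.0011,-0.0147,0,0,0,0,1],
  [0.0013,-0.0168,0,0,0,0,1],
  [0.0014,-0.0189,0,0,0,0,1],
  [0.0016,-0.021,0,0,0,0,1],
])

```text
clock: 10.92
position: [0.5773, 0.1306, 0.1205]
tcp_rot: [2.582, -0.001, 1.647]
contact_force: [-3.9, 4.6, 2.9]
grip_width: 0.245
grasp_force: 71.0
```

```bash
python3 b.py; python3 - <<'E'
from h import *
c=env.capture("top"); d=env.capture("scene")
a=cv2.resize(c["frame"][110:210,180:330,::-1],(390,260),interpolation=cv2.INTER_CUBIC)
b=cv2.resize(d["frame"][150:250,300:450,::-1],(390,260),interpolation=cv2.INTER_CUBIC)
cv2.imwrite("pics/end.png",np.hstack([a,b]))
E
```

```text
10.9167 xyn -0.0007650340147888708 -0.06001654657076523 -0.007548400241228926 F xyn -1.4512156829551695 4.875872548398572 4.379924152391041 tq [0.5099 0.4877 0.4035] [ 2.5819 -0.0014  1.6472]
```

View pics/end.png

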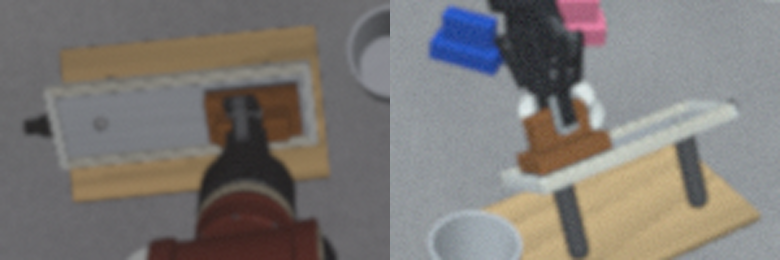

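Block's end at about (301,115), inner plain-end wall at about (308,110): some 6 mm short, so the full stroke is done. Lift off and carry to the tray.

>>> arm_command([
  [-0.005,0,0.008,0,0,0,1],
  [-0.011,-0.001,0.017,0,0,0,1],
  [-0.021,-0.002,0.034,0,0,0,1],
  [-0.032,-0.002,0.055,0,0,0,1],
  [-0.032,-0.006,0.085,-0.5,7,0,1],
  [-0.03,-0.03,0.11,-1,14,0,1],
  [-0.028,-0.06,0.12,-1.6,21,0,1],
  [-0.024,-0.09,0.12,-2.1,28,0,1],
  [-0.02,-0.12,0.12,-2.4,32,0,1],
  [-0.015,-0.15,0.12,-2.4,32,0,1],
])

```text
clock: 11.85
position: [0.5642, -0.0219, 0.2396]
tcp_rot: [-3.139, -0.001, 1.647]
contact_force: [-0.5, 0.7, -3.5]
grip_width: 0.24
grasp_force: 70.1
```

>>> arm_command([
  [0.006,-0.035,0,0,0,3,1],
  [0.012,-0.07,0,0,0,7,1],
  [0.02,-0.105,0,0,0,7.2,1],
  [0.026,-0.14,0,0,0,7.2,1],
  [0.034,-0.17,0,0,0,7.2,1],
  [0.038,-0.197,-0.02,0,0,7.2,1],
  [0.038,-0.197,-0.05,0,0,7.2,1],
  [0.038,-0.197,-0.08,0,0,7.2,1],
  [0.038,-0.197,-0.11,0,0,7.2,1],
  [0.038,-0.197,-0.12,0,0,7.2,1],
])

```text
clock: 12.68
position: [0.5968, -0.2157, 0.1129]
tcp_rot: [-3.133, -0.007, 1.772]
contact_force: [-0.9, 0.6, -4.7]
grip_width: 0.245
grasp_force: 69.9
```

```bash
python3 - <<'E'
from h import *
np.set_printoptions(precision=4,suppress=True)
o=env.get_obs();print(o["position"],o["tcp_rot"],o["contact_force"],o["qpos"])
c=env.capture("top"); d=env.capture("scene")
a=cv2.resize(c["frame"][120:220,350:500,::-1],(390,260),interpolation=cv2.INTER_CUBIC)
b=cv2.resize(d["frame"][190:310,180:330,::-1],(390,312),interpolation=cv2.INTER_CUBIC)
cv2.imwrite("pics/tray.png",np.hstack([np.vstack([a,a[:52]*0]),b]))
z=np.radians(11.6);X=np.array([np.cos(z),np.sin(z),0]);Y=np.array([-np.sin(z),np.cos(z),0]);C=np.array([.601,-.2189,0])
dd=o["position"]-C;print("tray xy",dd@X,dd@Y)
E
```

```text
[ 0.5968 -0.2157  0.1129] [-3.1329 -0.0072  1.7717] [-0.9229  0.5982 -4.6542] [-0.4642  0.179   1.6802  0.0003  1.2937 -0.6652]
tray xy -0.0034781617731306914 0.003939608322377686
```

View pics/tray.png

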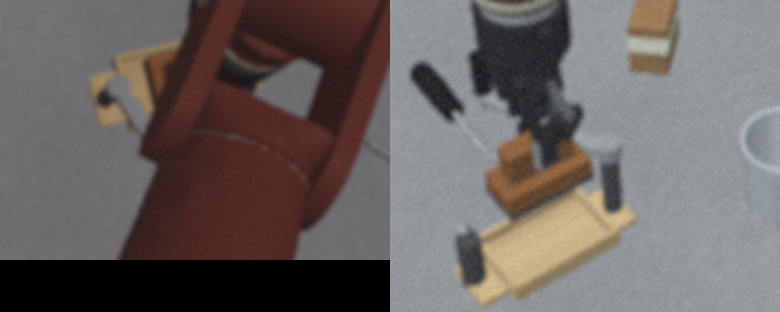

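>>> arm_command([
  [-0.002,0.003,-0.02,0,0,0,1],
  [-0.002,0.003,-0.04,0,0,0,1],
  [-0.002,0.003,-0.055,0,0,0,1],
  [-0.002,0.003,-0.065,0,0,0,1],
  [-0.002,0.003,-0.072,0,0,0,1],
  [-0.002,0.003,-0.076,0,0,0,1],
  [-0.002,0.003,-0.078,0,0,0,1],
  [-0.002,0.003,-0.078,0,0,0,1],
  [-0.002,0.003,-0.078,0,0,0,1],
])

```text
clock: 13.53
position: [0.5993, -0.2147, 0.0436]
tcp_rot: [3.14, 0.001, 1.772]
contact_force: [-1.0, -0.2, -2.1]
grip_width: 0.244
grasp_force: 70.2
```

>>> arm_command([
  [0,0,-0.001,0,0,0,1],
  [0,0,-0.002,0,0,0,1],
  [0,0,-0.002,0,0,0,1],
  [0,0,-0.002,0,0,0,1],
])

```text
clock: 13.87
position: [0.5994, -0.2148, 0.0419]
tcp_rot: [3.14, 0.001, 1.772]
contact_force: [-0.6, -0.3, 1.5]
grip_width: 0.241
grasp_force: 70.8
```

>>> arm_command([
  [0,0,0,0,0,0,-0.2],
  [0,0,0,0,0,0,-0.2],
  [0,0,0,0,0,0,-0.2],
  [0,0,0,0,0,0,-0.2],
  [0,0,0.02,0,0,0,-0.2],
  [0,0,0.05,0,0,0,-0.2],
  [0,0,0.09,0,0,0,-0.2],
  [0,0,0.13,0,0,0,-0.2],
  [0,0,0.15,0,0,0,-0.2],
  [0,0,0.15,0,0,0,-0.2],
])

```text
clock: 14.7
position: [0.6021, -0.216, 0.1989]
tcp_rot: [3.132, 0.008, 1.772]
contact_force: [1.3, -0.2, 0.8]
grip_width: 0.597
grasp_force: 0.0
```

>>> arm_command([
  [-0.014,-0.001,0,0,0,-6.85,-0.4],
  [-0.028,-0.002,0,0,0,-13.7,-0.4],
  [-0.042,-0.003,0,0,0,-20.5,-0.4],
  [-0.056,-0.004,0,0,0,-27.4,-0.4],
  [-0.07,-0.005,0,0,0,-34.2,-0.4],
  [-0.084,-0.006,0,0,0,-41.1,-0.4],
  [-0.098,-0.007,0,0,0,-48,-0.4],
  [-0.112,-0.008,0,0,0,-54.8,-0.4],
  [-0.126,-0.009,0,0,0,-61.6,-0.4],
  [-0.137,-0.01,0,0,0,-68.5,-0.4],
])

```text
clock: 15.53
position: [0.4603, -0.224, 0.1893]
tcp_rot: [-3.14, 0.001, 0.571]
contact_force: [0.1, -0.4, 0.0]
grip_width: 0.702
grasp_force: 0.0
```

```bash
python3 - <<'E'
from h import *
np.set_printoptions(precision=4,suppress=True)
o=env.get_obs();print(o["position"],o["tcp_rot"],o["contact_force"])
c=env.capture("top"); d=env.capture("scene")
a=cv2.resize(c["frame"][120:220,350:500,::-1],(390,260),interpolation=cv2.INTER_CUBIC)
b=cv2.resize(d["frame"][180:310,180:330,::-1],(390,338),interpolation=cv2.INTER_CUBIC)
cv2.imwrite("pics/keep.png",np.hstack([np.vstack([a,a[:78]*0]),b]))
E
```

```text
[ 0.4603 -0.224   0.1893] [-3.1397  0.0009  0.5706] [ 0.1364 -0.4216  0.0101]
```

View pics/keep.png

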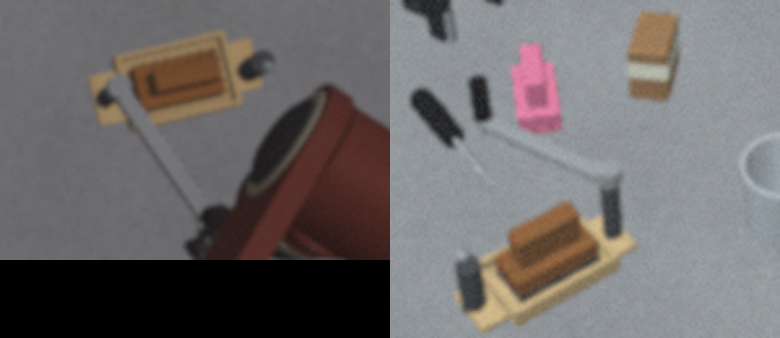

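The block lies flat in the tray. The keeper grip is unchanged at scene crop (480,98), under the gripper. Next I descend and take hold of it lightly.

>>> arm_command([
  [0.003,-0.001,-0.03,0,0,0,-0.4],
  [0.003,-0.001,-0.06,0,0,0,-0.4],
  [0.003,-0.001,-0.085,0,0,0,-0.4],
  [0.003,-0.001,-0.095,0,0,0,-0.4],
  [0.003,-0.001,-0.095,0,0,0,0.2],
  [0.003,-0.001,-0.095,0,0,0,0.7],
  [0.003,-0.001,-0.095,0,0,0,1],
  [0.003,-0.001,-0.095,0,0,0,1],
  [0.003,-0.001,-0.095,0,0,0,1],
  [0.003,-0.001,-0.095,0,0,0,1],
], newtons=25)

```text
clock: 16.47
position: [0.4661, -0.2261, 0.0978]
tcp_rot: [3.138, -0.002, 0.577]
contact_force: [0.5, 1.2, 4.6]
grip_width: 0.2
grasp_force: 26.3
```

```bash
python3 - <<'E'
from h import *
np.set_printoptions(precision=4,suppress=True)
o=env.get_obs();P=o["position"];print(P,o["tcp_rot"],o["contact_force"],o["grip_width"],o["grasp_force"])
H=np.array([.5865,-.148]);v=P[:2]-H;r=np.linalg.norm(v);a=np.arctan2(v[1],v[0]);print(r,"keeper",np.radians(-78.4)-a)
for k in range(1,13):
    b=a+(np.radians(-78.4)-a)*k/12; print(k,np.round(H+.144*np.array([np.cos(b),np.sin(b)])-P[:2],4),round(np.degrees(b-a),1))
E
```

```text
[ 0.4661 -0.2261  0.0978] [ 3.1381 -0.0018  0.5768] [0.47   1.1893 4.6212] 0.20002470688718288 26.283743977546692
0.14355769846145225 keeper 1.1978335494387773
1 [ 0.008  -0.0119] 5.7
2 [ 0.0176 -0.0226] 11.4
3 [ 0.0281 -0.0324] 17.2
4 [ 0.0396 -0.041 ] 22.9
5 [ 0.0519 -0.0485] 28.6
6 [ 0.0648 -0.0547] 34.3
7 [ 0.0783 -0.0596] 40.0
8 [ 0.0923 -0.0631] 45.8
9 [ 0.1065 -0.0652] 51.5
10 [ 0.1208 -0.0659] 57.2
11 [ 0.1352 -0.0651] 62.9
12 [ 0.1494 -0.0629] 68.6
```

>>> arm_command([
  [0,0,0.003,0,0,0,1],
  [0.004,-0.006,0.003,0,0,2.9,1],
  [0.008,-0.0119,0.003,0,0,5.7,1],
  [0.0176,-0.0226,0.003,0,0,11.4,1],
  [0.0281,-0.0324,0.003,0,0,17.2,1],
  [0.0396,-0.041,0.003,0,0,22.9,1],
  [0.0519,-0.0485,0.003,0,0,28.6,1],
  [0.0648,-0.0547,0.003,0,0,34.3,1],
  [0.0783,-0.0596,0.003,0,0,40,1],
  [0.0783,-0.0596,0.003,0,0,40,1],
])

```text
clock: 17.3
position: [0.5442, -0.2849, 0.098]
tcp_rot: [-3.141, -0.001, 1.278]
contact_force: [0.3, 2.2, 0.2]
grip_width: 0.204
grasp_force: 26.3
```

```bash
cat > k.py <<'E'
from h import *
np.set_printoptions(precision=4,suppress=True)
o=env.get_obs();P=o["position"];print(o["clock"],P,o["tcp_rot"],o["contact_force"],o["grip_width"],o["grasp_force"])
H=np.array([.5865,-.148]);v=P[:2]-H;r=np.linalg.norm(v);a=np.arctan2(v[1],v[0]);print(r,"keeper",np.radians(-78.4)-a)
for g in(.3,.2,.15,.1,.05,0,-.02):
    b=np.radians(-78.4)-g; print(g,np.round(H+.144*np.array([np.cos(b),np.sin(b)])-P[:2],4),round(np.degrees(b-a),1))
E
python3 k.py
```

```text
17.3 [ 0.5442 -0.2849  0.098 ] [-3.1412 -0.0011  1.2776] [0.2735 2.151  0.1916] 0.2042220209820467 26.25121772289276
0.14331577088655426 keeper 0.5022635376230871
0.3 [ 0.0283 -0.0064] 11.6
0.2 [ 0.0427 -0.0071] 17.3
0.15 [ 0.0499 -0.0069] 20.2
0.1 [ 0.0571 -0.0063] 23.0
0.05 [ 0.0642 -0.0054] 25.9
0 [ 0.0713 -0.0041] 28.8
-0.02 [ 0.0741 -0.0035] 29.9
```

>>> arm_command([
  [0.014,-0.0037,0,0,0,5.8,1],
  [0.0283,-0.006,0,0,0,11.6,1],
  [0.0427,-0.0066,0,0,0,17.3,1],
  [0.0499,-0.0063,0,0,0,20.2,1],
  [0.0571,-0.0057,0,0,0,23,1],
  [0.0642,-0.0048,0,0,0,25.9,1],
  [0.0713,-0.0035,0,0,0,28.8,1],
  [0.0713,-0.0035,0,0,0,28.8,1],
  [0.0713,-0.0035,0,0,0,28.8,1],
])

```text
clock: 18.05
position: [0.6138, -0.2883, 0.0981]
tcp_rot: [-3.141, -0.0, 1.775]
contact_force: [1.8, -0.8, -3.9]
grip_width: 0.202
grasp_force: 25.9
```

```bash
python3 k.py
```

```text
18.05 [ 0.6138 -0.2883  0.0981] [-3.1408 -0.0003  1.7755] [ 1.8426 -0.8022 -3.8829] 0.20218147860550606 25.887848138809204
0.1429799109244868 keeper 0.010049219500668727
0.3 [-0.0414 -0.003 ] -16.6
0.2 [-0.027  -0.0037] -10.9
0.15 [-0.0198 -0.0035] -8.0
0.1 [-0.0126 -0.0029] -5.2
0.05 [-0.0055 -0.002 ] -2.3
0 [ 0.0016 -0.0007] 0.6
-0.02 [ 0.0044 -0.0001] 1.7
```

>>> arm_command([
  [0.002,0,0,0,0,0,1],
  [0.003,0,0,0,0,0,1],
  [0.003,0,0,0,0,0,1],
  [0.003,0,0,0,0,0,1],
])

```text
clock: 18.38
position: [0.6164, -0.2878, 0.098]
tcp_rot: [-3.14, -0.002, 1.777]
contact_force: [-2.6, 2.5, -3.8]
grip_width: 0.197
grasp_force: 26.0
```

```bash
python3 k.py | head -2
```

```text
18.3833 [ 0.6164 -0.2878  0.098 ] [-3.1397 -0.0019  1.7772] [-2.6117  2.5417 -3.8177] 0.19741495828251646 25.99866271018982
0.14298770488356016 keeper -0.007931552891216054
```

>>> arm_command([
  [-0.0015,0,0,0,0,0,1],
  [-0.0015,0,0,0,0,0,0],
  [-0.0015,0,0,0,0,0,-0.3],
  [-0.0015,0,0,0,0,0,-0.3],
  [-0.0015,0,0,0,0,0,-0.3],
  [-0.0015,0,0.03,0,0,0,-0.3],
  [-0.0015,0,0.07,0,0,0,-0.3],
  [-0.0015,0,0.11,0,0,0,-0.3],
  [-0.0015,0,0.13,0,0,0,-0.3],
  [-0.0015,0,0.13,0,0,0,-0.3],
])

```text
clock: 19.22
position: [0.619, -0.2905, 0.2382]
tcp_rot: [3.131, 0.01, 1.777]
contact_force: [-1.2, -0.3, 0.2]
grip_width: 0.652
grasp_force: 0.0
```

>>> arm_command([
  [-0.02,-0.03,0,0,0,0,-0.3],
  [-0.04,-0.06,0,0,0,0,-0.3],
  [-0.06,-0.09,0,0,0,0,-0.3],
  [-0.08,-0.12,0,0,0,0,-0.3],
  [-0.1,-0.15,0,0,0,0,-0.3],
  [-0.12,-0.18,0,0,0,0,-0.3],
  [-0.14,-0.21,0,0,0,0,-0.3],
  [-0.15,-0.23,0,0,0,0,-0.3],
  [-0.15,-0.23,0,0,0,0,-0.3],
  [-0.15,-0.23,0,0,0,0,-0.3],
])

```text
clock: 20.05
position: [0.4649, -0.5194, 0.228]
tcp_rot: [3.142, -0.001, 1.775]
contact_force: [0.3, 0.4, 0.3]
grip_width: 0.65
grasp_force: 0.0
```

```bash
python3 - <<'E'
from h import *
c=env.capture("top"); d=env.capture("scene"); print(env.get_obs()["clock"])
a=cv2.resize(c["frame"][110:260,180:480,::-1],(780,390)[:2],interpolation=cv2.INTER_CUBIC)[:,:]
b=cv2.resize(d["frame"][180:310,180:480,::-1],(480,208),interpolation=cv2.INTER_CUBIC)
cv2.imwrite("pics/fin.png",np.vstack([a,np.pad(b,((0,0),(0,300),(0,0)))]))
E
```

```text
20.15
```

View pics/fin.png

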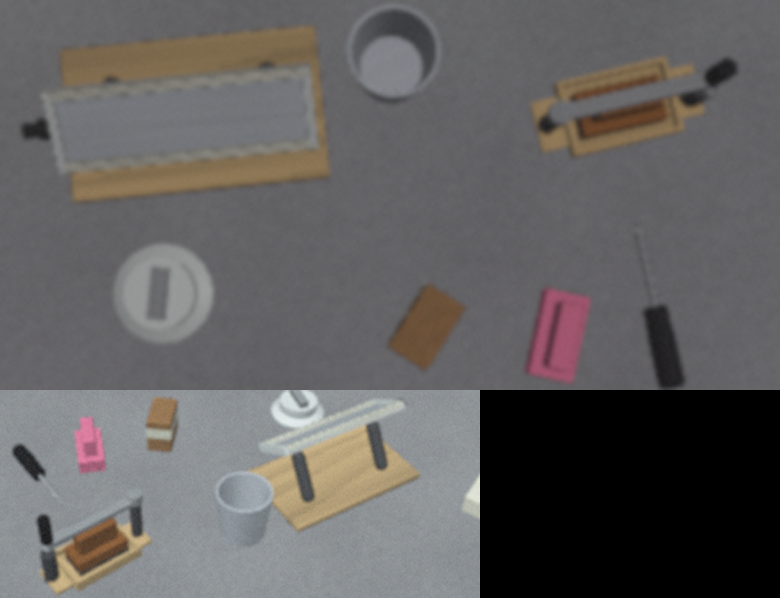

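The keeper is over the block, grip at (722,72) in the top crop. I'll check its angle by triangulation, then hand in.

```bash
python3 - <<'E'
from h import *
c=env.capture("top"); d=env.capture("scene")
p,e=tri(c,(180+727/2.6,110+69/2.6),d,(180+44/1.6,180+(518-390)/1.6)); print(p,e)
v=p[:2]-[.5865,-.148];print(np.linalg.norm(v),np.radians(-78.4)-np.arctan2(v[1],v[0]))
E
```

```text
[ 0.61430442 -0.28871031  0.12724376] 0.004301067529477241
0.14343108919798175 0.007370957211705109
```

```bash
python3 -c "
from plant import env
print(env.finish_job())"
```

```text
the job is handed in; nothing more can be done
None
```

The job is done and handed in at about 20 s: the block was stroked from the gland end to about 6 mm short of the plain end at roughly half sink. It now lies flat in its tray with the keeper shut (about 0.01 rad), and the bystanders look undisturbed in the last pictures.

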